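# Zero the angle dial, then level the honing stand and hold it down

## Task

Get the honing stand ready to be locked: first turn the orange angle dial back anticlockwise to its zero stop. Then press the black levelling knob down, so that the platform is seated and the knob itself is pushed well into its spring, turn it until the vial's bubble rests midway between the two black rings, and finish while your fingers are still holding the knob pressed down like that with the bubble centred. Leave the loose eye loupe, ferrule and marker beside the stand where they are.

Things in the scene. Friction and masses are not known exactly. Their poses are not given: they have to be found in the camera images.
- angle_dial (a joint): Orange angle dial on the pedestal at the robot's right end of the stand, turning about a vertical axis. Value in rad: 0 at the zero stop, larger further clockwise seen from above (at most 1.5). Takes about 0.12 N m to turn, stays where it is left. It works a cam that tilts the platform (knob end up 0.02 rad per rad), so it must be at zero before levelling.
- angle_dial_grip (a point): On the dial's axis, 80 mm above the table, 7 mm below the top of its grip bar. The bar lies along this point's x axis: 42 mm long, 14 mm thick (y), 32 mm high, standing on a disc 44 mm across. The point turns with the dial; at zero its x axis is the stand's x axis (square to the platform's length).
- knob_skirt (a point): On the axis of the black levelling knob, at the robot's left end of the platform, at the top face of its skirt (a disc 66 mm across), 55 to 75 mm above the table. On the skirt stands a round fluted grip, 34 mm across and 30 mm high, to be gripped from above at any yaw; fingertips may rest on the skirt and press on it. Axis vertical within 4 degrees.
- level_screw (a joint): Turn of the levelling knob's screw in rad, larger clockwise seen from above, -1.5 to 4. Clockwise raises this end of the platform, 3.9 mm per rad. Takes 0.1 N m, keeps its setting when let go. It starts 0.8 to 1.9 rad short of level, so it always needs a clockwise turn, in two grips if need be.
- level_knob (a joint): How far the knob is pushed into its spring, in m: 0 free, 0.008 fully in. Pressing first seats the sprung platform (this end sinks 4 mm, 2 to 4 N, this value near 0); then the knob sinks from about 5 N, 0.9 N more per mm, 12 N when fully in. The bubble is true only with the platform seated. More than 0.0015 counts as pressed; 0.003 to 0.006 is a good depth.
- bubble (a joint): Bubble position along the vial, in m: 0 midway between the rings, positive towards the knob, up to 0.018 either way. It goes to the high end, 0.3 m per rad of tilt, settling in about half a second. With the dial at zero and the platform seated it starts 5 to 13 mm on the negative side and moves about +6.6 mm per rad of clockwise turn. Letting go of the knob shifts it about +8 mm.
- vial_mid (a point): Top of the spirit vial, midway between its two black rings. A yellow-green tube 60 mm long, 15 mm thick, along the platform's front edge and this point's y axis (pointing away from the knob). The bubble is a white blob 13 mm long, the rings are 18 mm apart. In this point's frame the knob axis lies at x -38, y -120 mm, the dial axis at x -38, y +113 mm.
- stand: Grey base plate of the honing stand, 125 x 325 x 14 mm, fixed to the table. Origin on the table, between knob and dial; x across the stand, roughly towards the robot, y along it. Plate from y -137 to +187 mm, knob axis at y -85, platform hinge at y +90, dial axis at y +148 mm. A green stone, top about 65 mm above the table, is clamped on the platform from y -27 to +81 mm.
- loupe: Black eye loupe, a ring 37 mm across and 22 mm high, loose in front of the stand; leave it alone. Origin at the centre of its underside.
- ferrule_2: Cream ferrule, a ring 23 mm across and 22 mm high, loose behind the stand; leave it alone. Origin at the centre of its underside.
- marker_2: White felt marker with a red cap, 124 x 13 x 14 mm, lying loose behind the stand; leave it alone. Origin at the centre of its underside.

How it is judged:
By the outcome, as a careful person would: the job done as asked, in the order asked, and still so for the second after the job is handed in, while the arm keeps its last pose, push and grip.
It also fails if it takes over 72 s, if anything falls off the work surface, if the arm or the gripper's body presses on something with over 40 N, if the wrist force passes 120 N, or if a joint passes its speed limit or range.

## Robot

A 7-joint arm with a two-finger parallel gripper is mounted at the origin on a cart in front of the work surface, level with it; the furniture and walls round the work are solid. World frame = base frame: x ahead of the robot, y to its left, z up, the work surface at z = 0. Lengths are in m, angles in rad, forces in N, time in s.
With the tool pointing down it reaches from about 0.4 to 0.85 m from the base axis. Payload 4.5 kg.
Tool frame: the origin (TCP) lies midway between the tips of the shut fingers; the grasp point (between the pads) lies 19 mm behind it; z points along the fingers, y is the line along which they close (so a half turn about z gives the same grasp; the last joint's range is limited). The gripper opens to 88 mm and grips with 3 to 60 N. Pads are 18 mm wide; open, the fingers measure 123 mm over their backs; the gripper's body (75 mm by 187 mm) begins 45 mm behind the grasp point.
Start: joints at [1.146, 0.689, -0.195, 1.565, 0.157, 0.902, -0.215], TCP at [0.277, -0.56, 0.239] pointing down, gripper open.
Joint ranges: [-3.01, 3.01], [-0.46, 2.08], [-1.47, 1.51], [0.13, 2.56], [-1, 4.14], [0.04, 2.09], [-2.66, 2.66]. Speed limits (rad/s): [2.57, 2.57, 3.14, 3.14, 3.14, 3.14, 3.14].

## Interface

Orientations are given as a unit quaternion [x, y, z, w].
In Python, from plant import r, eyes, finish_job gives the robot as it stands. The module is installed in compiled form; this text tells all that it offers.
- The arm moves only by the tool move_arm, never from a script. Its argument "motion" is a list of rows, each a list of 7 numbers: the shift along the tool's x, y, z in mm, then the turn, a rotation vector about the tool's x, y, z in degrees, then the closure, from 0 (fully open) to 1 (shut). A call has 1 to 5 rows; each row is the pose to reach, as a shift and turn from the pose commanded when the call began, along the tool's axes at that moment; what a row does not reach only later rows make up. A row lasts 1/8 s, in which the tool goes at most 62.5 mm and 10.7 degrees, less where a joint would pass 70% of its speed; a pose out of reach is approached as far as the arm can. A call with a gripper value outside its range is refused whole. The fingers move at their own pace and stop on an object; "newtons" is the grip in N (left out, the last holds). Time passes only in rows, so rows that repeat a pose let the fingers close. It gives the time, the measured TCP pose, the force, the opening and the grip force at its end, in the units of the state.
- r.get_state(): the state, without advancing time (a new reading comes with each control period).
- eyes.snapshot(name): name is "scene" or "top" or "wrist"; returns a dict with "frame" (420x560x3 uint8, red, green, blue), "z_map" (420x560 float32, m along the optical axis (not along the pixel's ray), 0 where there is no reading), "intrinsics" (3x3 intrinsics, pixels), "dist" ([k1, k2, p1, p2, k3] as OpenCV has them; the pictures are not rectified), "world_to_cam" (4x4, takes a point from world to camera coordinates). Camera axes: x right, y down, z forward; pixel columns grow to the right and rows downward; lengths in m; the calibration is good to about 2 mm. A picture is of the moment at which its call begins.
- finish_job(): hands the job in; it is judged then, once.
The state is a dict: "clock": time; "q": joint angles; "qd": joint speeds; "joint_torque": joint torques, N m; "tool_pos": TCP position; "eef_rot": TCP orientation; "contact_force": force on the tool from outside, world axes, zero at the start; "moment": the same for the moment, N m; "opening": opening from 0.0 (shut) to 1.0 (fully open); "finger_force": force on a finger pad.
Only numpy, scipy, OpenCV 4.12 (cv2) and the standard library are available. Lean on these libraries where they do the work, as an engineer would, in place of code of your own. Each camera call takes 0.05 s, during which the arm holds its last target. There are 200 camera calls.

## Working session

There is one attempt and no reset: what is moved stays moved. The work goes in short steps, Python scripts to look and compute and a tool call to move; the robot and the scene stay as the last step left them, time stands still between calls to the robot, and variables do not carry over. Pictures are saved under pics/ and viewed, at most 10 in all, crops included, and the job is handed in when it is done.

Besides the shell and the picture viewer there is one more tool, called after ">>>" as name([rows], argument=value, ...), one row to a line, values as JSON. move_arm: Moves the arm, as the interface text tells. Its arguments: {"type":"object","properties":{"motion":{"type":"array","items":{"type":"array","items":{"type":"number"}}},"newtons":{"type":"number"}},"required":["motion"]}

```bash
mkdir -p pics; cat > h.py <<'E'
import numpy as np, cv2
from plant import r, eyes, finish_job
from scipy.spatial.transform import Rotation as R
def cloud(s):
    h,w=s["z_map"].shape
    u,v=np.meshgrid(np.arange(w),np.arange(h))
    p=cv2.undistortPoints(np.stack([u,v],-1).reshape(-1,1,2).astype(np.float64),s["intrinsics"],np.array(s["dist"],float)).reshape(h,w,2)
    z=s["z_map"][...,None]
    c=np.concatenate([p*z,z],-1)
    T=np.linalg.inv(s["world_to_cam"])
    return c@T[:3,:3].T+T[:3,3]
def save(s,n,crop=None,k=1):
    f=s["frame"][...,::-1]
    if crop: f=f[crop[0]:crop[1],crop[2]:crop[3]]
    cv2.imwrite("pics/"+n,cv2.resize(np.ascontiguousarray(f),None,fx=k,fy=k,interpolation=cv2.INTER_CUBIC))
E
python3 - <<'E'
from h import *
s=eyes.snapshot("top"); c=eyes.snapshot("scene")
save(s,"top0.png"); save(c,"scene0.png")
np.savez("top0.npz",f=s["frame"],P=cloud(s)); np.savez("scene0.npz",f=c["frame"],P=cloud(c))
st=r.get_state(); print(st)
E
```

```text
{'clock': 0.1, 'q': array([ 1.14578277,  0.68992479, -0.1945283 ,  1.56620641,  0.1573286 ,
        0.90249735, -0.21506631]), 'qd': array([-0.0003402 , -0.00285085, -0.00205468, -0.00400912,  0.00040628,
       -0.00113961,  0.00035137]), 'joint_torque': array([-4.08548454e-03, -5.28505218e+01, -1.27177019e+00, -1.53837669e+01,
       -5.25458856e-02,  1.95720015e-03,  8.42053714e-05]), 'tool_pos': array([ 0.27651782, -0.55988661,  0.23798401]), 'eef_rot': array([ 9.73786359e-01,  2.27463079e-01, -2.50552128e-04, -7.81603726e-04]), 'contact_force': array([-0.19135809,  0.05727151, -0.48577787]), 'moment': array([-0.03062382, -0.03076227, -0.04667892]), 'finger_force': 0.0, 'opening': 0.9984200466862038}
```

View pics/top0.png

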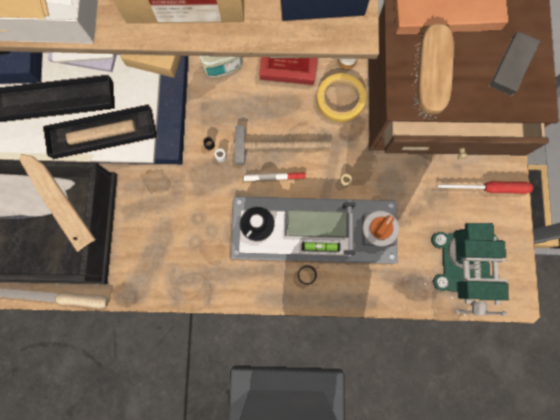

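View pics/scene0.png

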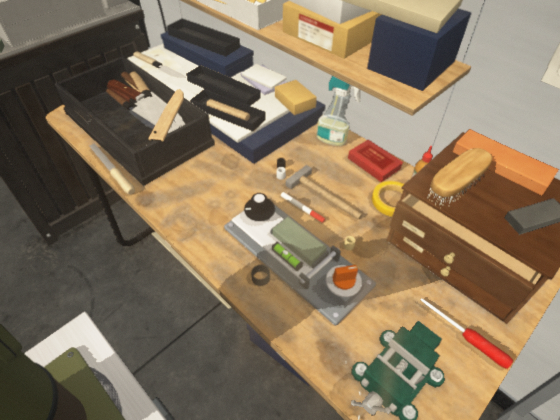

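The top view shows the stand with the knob at (257,223), the dial at (382,229), the vial at (320,246) and the loupe at (307,275). I'll measure these next.

```bash
python3 - <<'E'
from h import *
for n in("top0","scene0"):
    d=np.load(n+".npz"); P=d["P"]; f=d["f"]; hsv=cv2.cvtColor(f,cv2.COLOR_RGB2HSV).astype(int)
    ok=(P[...,0]>.35)&(P[...,0]<.85)&(abs(P[...,1])<.4)&(P[...,2]<.13)
    org=ok&(hsv[...,0]<14)&(hsv[...,1]>190)&(hsv[...,2]>120)&(P[...,2]>.06)
    grn=ok&(hsv[...,0]>30)&(hsv[...,0]<50)&(hsv[...,1]>170)&(P[...,2]>.03)
    blk=ok&(hsv[...,2]<60)&(P[...,2]>.05)
    for m,l in((org,"dial"),(grn,"vial"),(blk,"knob")):
        q=P[m]; 
        if len(q)<5: print(n,l,len(q)); continue
        ps=np.argwhere(m); 
        C=np.cov(q[:,:2].T); w,v=np.linalg.eigh(C)
        print(n,l,len(q),ps.min(0),ps.max(0),np.median(q,0).round(4),q.min(0).round(3),q.max(0).round(3),"axis",v[:,1].round(3),np.sqrt(w).round(4))
d=np.load("top0.npz");P=d["P"]
for u,v in((257,222),(262,225),(247,232),(382,229),(395,240),(320,246),(237,202),(237,257),(394,203),(396,257),(307,266),(346,180)): print(u,v,P[v,u].round(3))
E
```

```text
top0 dial 0
top0 vial 0
top0 knob 5228 [48 66] [297 467] [0.6746 0.3523 0.0731] [ 0.405 -0.312  0.05 ] [0.85 0.4  0.13] axis [0.044 0.999] [0.1216 0.2254]
scene0 dial 247 [265 334] [285 356] [ 0.5202 -0.1613  0.0791] [ 0.507 -0.18   0.06 ] [ 0.542 -0.147  0.091] axis [-0.776  0.631] [0.0028 0.0112]
scene0 vial 3
scene0 knob 1879 [ 88 130] [212 308] [0.5683 0.3662 0.0796] [0.413 0.054 0.05 ] [0.849 0.4   0.102] axis [-0.994  0.107] [0.0457 0.1126]
257 222 [0.527 0.07  0.095]
262 225 [0.522 0.061 0.09 ]
247 232 [0.513 0.09  0.062]
382 229 [ 0.52  -0.153  0.088]
395 240 [ 0.506 -0.186  0.046]
320 246 [ 0.491 -0.046  0.056]
237 202 [0.579 0.116 0.016]
237 257 [0.47  0.112 0.011]
394 203 [ 0.584 -0.194  0.015]
396 257 [ 0.478 -0.196  0.014]
307 266 [ 0.455 -0.024  0.021]
346 180 [ 0.633 -0.103 -0.004]
```

```bash
cat >> h.py <<'E'
def delta(pos,yaw,st=None):
    """mm shift in tool axes and rotvec deg to reach pos with tool down, tool x at yaw(deg)"""
    st=st or r.get_state(); A=R.from_quat(st["eef_rot"])
    B=R.from_matrix(np.array([[np.cos(a:=np.radians(yaw)),np.sin(a),0],[np.sin(a),-np.cos(a),0],[0,0,-1]]))
    return (A.inv().apply(np.array(pos)-st["tool_pos"])*1e3).round(1),(A.inv()*B).as_rotvec(degrees=True).round(1)
E
python3 - <<'E'
from h import *
P=np.load("top0.npz")["P"]
m=(P[...,0]>.2)&(P[...,0]<.6)&(P[...,1]>-.65)&(P[...,1]<-.22); print(np.percentile(P[m][:,2],[90,99,100]), P[(P[...,2]>.1)&m].min(0) if (P[m][:,2]>.1).any() else 0)
print(delta((.50,-.165,.24),-45)); print(delta((.50,-.165,.24),0))
E
```

```text
[0.08070647 0.09546862 0.10108257] [ 0.37739828 -0.35420635  0.10000968]
(array([ 375.3, -255. ,   -1.6]), array([-0.1,  0.1, 71.3]))
(array([ 375.3, -255. ,   -1.6]), array([-0.1,  0. , 26.3]))
```

>>> move_arm([
  [42,-28,0,0,0,8,0],
  [83,-57,0,0,0,16,0],
  [125,-85,0,0,0,24,0],
  [167,-113,0,0,0,32,0],
  [208,-142,0,0,0,40,0],
])

```text
clock: 0.72
tool_pos: [0.401, -0.3393, 0.2385]
eef_rot: [0.993, -0.122, -0.0, -0.0]
contact_force: [0.4, 0.0, 0.2]
opening: 1.001
finger_force: 0.0
```

```bash
python3 - <<'E'
from h import *
print(r.get_state()["tool_pos"],delta((.50,-.165,.22),-45))
E
```

```text
[ 0.40104944 -0.33931199  0.23849142] (array([  53.9, -193. ,   18.5]), array([-0.,  0., 31.]))
```

>>> move_arm([
  [13,-48,5,0,0,8,0],
  [27,-96,9,0,0,16,0],
  [40,-145,14,0,0,24,0],
  [54,-193,18,0,0,31,0],
  [54,-193,18,0,0,31,0],
])

```text
clock: 1.35
tool_pos: [0.5008, -0.1607, 0.2198]
eef_rot: [0.927, -0.376, -0.001, -0.001]
contact_force: [0.8, -0.7, -0.3]
opening: 0.995
finger_force: 0.0
```

```bash
python3 - <<'E'
from h import *
s=eyes.snapshot("wrist"); save(s,"w1.png"); np.savez("w1.npz",f=s["frame"],P=cloud(s)); print(r.get_state()["tool_pos"])
P=cloud(s); f=s["frame"]; hsv=cv2.cvtColor(f,cv2.COLOR_RGB2HSV).astype(int)
org=(hsv[...,0]<14)&(hsv[...,1]>170)&(hsv[...,2]>100)&(abs(P[...,1]+.163)<.05)&(P[...,2]>.03)
q=P[org]; print(len(q), q.min(0),q.max(0)); t=q[q[:,2]>.083]
if len(t)>9:
    (c,sz,a)=cv2.minAreaRect((t[:,:2]*1000).astype(np.float32)); print(c,sz,a,np.median(t,0)); print(np.linalg.eigh(np.cov(t[:,:2].T))[1][:,1])
E
```

```text
[ 0.49926271 -0.16390035  0.22014875]
209 [ 0.50797798 -0.18058672  0.05475473] [ 0.54747791 -0.14079743  0.08742378]
(527.731201171875, -159.93405151367188) (13.961573600769043, 39.31223678588867) 55.7771110534668 [ 0.5350376  -0.16103876  0.08466225]
[-0.82992987  0.55786774]
```

View pics/w1.png

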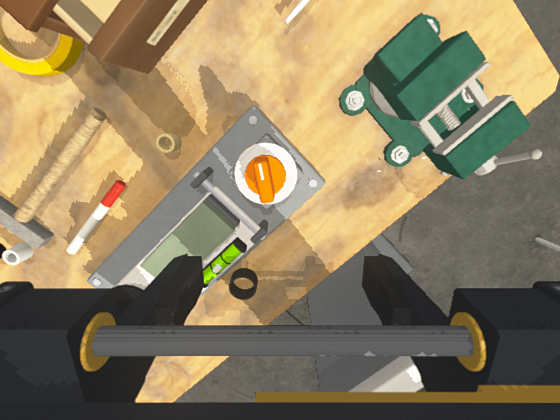

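The dial's bar is at (265,175), the loupe at (243,283) and the vial's bubble near (218,272). The bar needs a tighter fit.

```bash
python3 - <<'E'
from h import *
d=np.load("w1.npz"); P=d["P"]; f=d["f"]; hsv=cv2.cvtColor(f,cv2.COLOR_RGB2HSV).astype(int)
reg=(abs(P[...,1]+.163)<.04)&(abs(P[...,0]-.525)<.04)
org=reg&(hsv[...,0]<25)&(hsv[...,1]>120)&(P[...,2]>.06)
print(np.histogram(P[org][:,2],bins=np.arange(.04,.1,.005)))
t=P[reg&(P[...,2]>.078)]
print(len(t),cv2.minAreaRect((t[:,:2]*1000).astype(np.float32)),np.median(t,0),t[:,:2].mean(0),np.linalg.eigh(np.cov(t[:,:2].T))[1][:,1])
wh=reg&(P[...,2]>.035)&(P[...,2]<.062); q=P[wh]; print(len(q),np.median(q[:,2]),cv2.minEnclosingCircle((q[:,:2]*1000).astype(np.float32)))
# hinge height around
h=P[(abs(P[...,1]+.105)<.03)&(abs(P[...,0]-.525)<.07)]; print("hinge",np.percentile(h[:,2],[50,90,99]))
# stand line: dial->knob direction from plate edges via top image
T=np.load("top0.npz")["P"]; m=(T[...,2]>.005)&(T[...,2]<.025)&(abs(T[...,0]-.525)<.075)&(T[...,1]<.13)&(T[...,1]>-.22)
print(cv2.minAreaRect((T[m][:,:2]*1000).astype(np.float32)))
E
```

```text
(array([  0,   0,   0,   0,  22,  24,  24,  27,  70, 498,   0]), array([0.04 , 0.045, 0.05 , 0.055, 0.06 , 0.065, 0.07 , 0.075, 0.08 ,
       0.085, 0.09 , 0.095]))
33307 ((525.7775268554688, -163.82168579101562), (109.7520980834961, 44.845008850097656), 57.59746551513672) [ 0.53773907 -0.151796    0.30180012] [ 0.53312598 -0.15726613] [0.65914792 0.75201331]
2562 0.04901456145762437 ((526.9815673828125, -159.0692138671875), 40.806800842285156)
hinge [0.26134346 0.30776894 0.31690586]
((520.768798828125, -36.89930725097656), (326.0093688964844, 141.37286376953125), 89.87596130371094)
```

```bash
python3 - <<'E'
from h import *
d=np.load("w1.npz"); P=d["P"]; f=d["f"]; hsv=cv2.cvtColor(f,cv2.COLOR_RGB2HSV).astype(int)
reg=(abs(P[...,1]+.163)<.045)&(abs(P[...,0]-.525)<.045)
t=P[reg&(P[...,2]>.08)&(P[...,2]<.095)]
a,b=np.linalg.eigh(np.cov(t[:,:2].T)); print(len(t),cv2.minAreaRect((t[:,:2]*1000).astype(np.float32)),np.median(t,0),b[:,1],np.degrees(np.arctan2(*b[::-1,1])))
q=P[(P[...,2]>.05)&(P[...,2]<.062)&reg]; print(len(q),cv2.minEnclosingCircle((q[:,:2]*1000).astype(np.float32)))
h=P[(abs(P[...,1]+.105)<.02)&(abs(P[...,0]-.525)<.06)&(P[...,2]<.15)]; print("hinge",np.percentile(h[:,2],[50,90,99]))
T=np.load("top0.npz")["P"]; m=(T[...,2]>.008)&(T[...,2]<.022)&(abs(T[...,0]-.525)<.075)&(T[...,1]<.13)&(T[...,1]>-.22)
p=T[m]
for y0 in (0.08,0,-.08,-.16):
    z=p[abs(p[:,1]-y0)<.03][:,0]; print(y0,np.percentile(z,[1,99]))
b=[t.mean(0)[0],t.mean(0)[1]]
print(delta((b[0],b[1],.11),-37),delta((b[0],b[1],.11),-37))
E
```

```text
625 ((526.7791137695312, -159.30792236328125), (13.996477127075195, 41.59593200683594), 55.637813568115234) [ 0.52759151 -0.16019376  0.08642948] [-0.82633726  0.56317558] 145.72430425864314
787 ((527.1725463867188, -159.61334228515625), 32.43256759643555)
hinge [0.03843067 0.05497759 0.06255363]
0.08 [0.46713637 0.59073966]
0 [0.45377343 0.59049543]
-0.08 [0.46667499 0.59000358]
-0.16 [0.4667955  0.58969835]
(array([ 17.6, -22.4, 110.1]), array([ 0. ,  0.1, -7.4])) (array([ 17.6, -22.4, 110.1]), array([ 0. ,  0.1, -7.4]))
```

>>> move_arm([
  [9,-11,40,0,0,-5,0.5],
  [18,-22,80,0,0,-10,0.5],
  [18,-22,115,0,0,-10,0.5],
  [18,-22,140,0,0,-10,0.5],
  [18,-22,140,0,0,-10,0.5],
])

```text
clock: 2.02
tool_pos: [0.5247, -0.1648, 0.0793]
eef_rot: [0.954, -0.299, -0.002, 0.001]
contact_force: [-0.4, 0.1, -0.5]
opening: 0.503
finger_force: 0.0
```

```bash
python3 - <<'E'
from h import *
print(r.get_state()["opening"],delta((.527,-.1595,.063),-34.3))
E
```

```text
0.5033174790286856 (array([-1.1, -5.7, 16.3]), array([ 0.1,  0.2, -0.5]))
```

>>> move_arm([
  [-1,-5,8,0,0,0,0.5],
  [-1,-5,16,0,0,0,0.5],
  [-1,-5,16,0,0,0,0.9],
  [-1,-5,16,0,0,0,0.9],
  [-1,-5,16,0,0,0,0.9],
], newtons=20)

```text
clock: 2.65
tool_pos: [0.5287, -0.1593, 0.0651]
eef_rot: [0.954, -0.298, 0.0, 0.001]
contact_force: [-6.0, -8.5, 2.4]
opening: 0.184
finger_force: 5.3
```

```bash
python3 - <<'E'
from h import *
st=r.get_state();print(st["opening"],st["finger_force"],st["contact_force"],st["moment"],delta((.527,-.1595,.063),0))
E
```

```text
0.1835442441015333 5.259454662445933 [-6.01157743 -8.49947289  2.42763954] [-1.87364242  1.1521446   0.10091981] (array([-1.3,  1.1,  2.1]), array([  0.1,  -0. , -34.7]))
```

>>> move_arm([
  [0,1.5,1,0,0,0,0.9],
  [0,1.5,1,0,0,-8,0.9],
  [0,1.5,1,0,0,-16,0.9],
  [0,1.5,1,0,0,-24,0.9],
  [0,1.5,1,0,0,-30,0.9],
], newtons=25)

```text
clock: 3.28
tool_pos: [0.5282, -0.1599, 0.065]
eef_rot: [0.999, -0.04, 0.0, 0.0]
contact_force: [-1.8, 0.9, 9.5]
opening: 0.155
finger_force: 25.0
```

```bash
python3 - <<'E'
from h import *
st=r.get_state();print(st["opening"],st["finger_force"],st["contact_force"],st["moment"],delta((.527,-.1595,.063),0))
E
```

```text
0.15544651535640286 25.001545096747577 [-1.83757152  0.86822952  9.51911376] [ 0.28446239  0.39918154 -0.08027662] (array([-1.2, -0.3,  2. ]), array([ 0. , -0. , -4.5]))
```

>>> move_arm([
  [0,0,-1,0,0,-3,0.9],
  [0,0,-1,0,0,-6,0.9],
  [0,0,-1,0,0,-8,0.9],
  [0,0,-1,0,0,-8,0.9],
])

```text
clock: 3.78
tool_pos: [0.5284, -0.1598, 0.065]
eef_rot: [1.0, 0.028, 0.0, -0.0]
contact_force: [0.2, 0.6, 4.7]
opening: 0.16
finger_force: 25.0
```

```bash
python3 - <<'E'
from h import *
st=r.get_state();print(st["opening"],st["finger_force"],st["contact_force"],st["moment"],delta((.527,-.1595,.063),0))
E
```

```text
0.1599560032781413 25.000560600310564 [0.22490858 0.61759197 4.67873222] [ 0.37827209  0.00887833 -0.56644623] (array([-1.4, -0.3,  2. ]), array([-0. , -0. ,  3.2]))
```

>>> move_arm([
  [0,0,-1,0,0,0,0.5],
  [0,0,-1,0,0,0,0.5],
  [0,0,-50,0,0,0,0.5],
  [-20,0,-105,0,0,2,0.3],
  [-50,0,-160,0,0,3,0],
])

```text
clock: 4.4
tool_pos: [0.4781, -0.1627, 0.2259]
eef_rot: [1.0, 0.003, 0.0, 0.0]
contact_force: [-0.4, -1.0, 0.1]
opening: 0.699
finger_force: 0.0
```

```bash
python3 - <<'E'
from h import *
s=eyes.snapshot("wrist"); save(s,"w2.png"); P=cloud(s); np.savez("w2.npz",f=s["frame"],P=P)
reg=(abs(P[...,1]+.1595)<.045)&(abs(P[...,0]-.527)<.045)
t=P[reg&(P[...,2]>.08)&(P[...,2]<.095)]
a,b=np.linalg.eigh(np.cov(t[:,:2].T)); print(len(t),t.mean(0),np.degrees(np.arctan2(*b[::-1,1])))
st=r.get_state(); print(st["tool_pos"],delta((.527,-.1595,.22),0))
E
```

```text
634 [ 0.52764961 -0.15920729  0.08637801] 179.316089612183
[ 0.47578799 -0.16445091  0.23162481] (array([51.2, -4.9, 11.8]), array([ 0.2, -0.3,  0.1]))
```

View pics/w2.png

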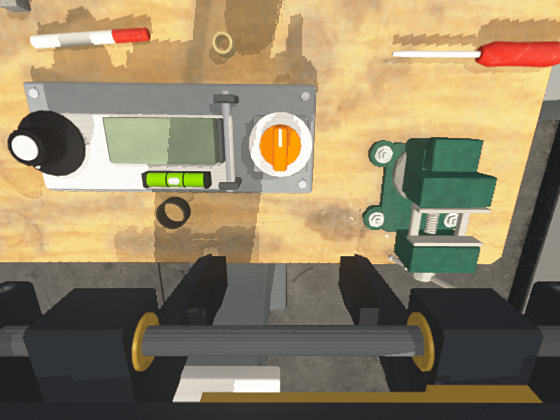

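The dial's bar now lies along the stand's x axis at (281,147), and the stop torque was felt. The knob is at about (45,143) and the vial at (177,180). Next I'll locate the knob.

```bash
python3 - <<'E'
from h import *
d=np.load("w2.npz"); P=d["P"]; f=d["f"]; hsv=cv2.cvtColor(f,cv2.COLOR_RGB2HSV).astype(int)
g=(hsv[...,0]>30)&(hsv[...,0]<50)&(hsv[...,1]>150)&(P[...,2]>.03)&(P[...,2]<.08)
q=P[g]; x=cv2.minAreaRect((q[:,:2]*1000).astype(np.float32)); print("vial",len(q),x,q[:,2].max())
reg=(abs(P[...,1]-.0736)<.05)&(abs(P[...,0]-.527)<.05)&(P[...,2]<.12)
print(np.histogram(P[reg][:,2],bins=np.arange(.04,.12,.005)))
zs=P[reg][:,2]; zt=np.percentile(zs[zs>.08],95) if (zs>.08).any() else 0
t=P[reg&(P[...,2]>zt-.004)]; print("top",zt,len(t),cv2.minEnclosingCircle((t[:,:2]*1000).astype(np.float32)))
sk=P[reg&(P[...,2]>zt-.036)&(P[...,2]<zt-.026)]; print("skirt",len(sk),np.median(sk[:,2]),cv2.minEnclosingCircle((sk[:,:2]*1000).astype(np.float32)),sk.min(0),sk.max(0))
pl=P[(P[...,2]>.009)&(P[...,2]<.02)&(P[...,0]>.55)&(P[...,0]<.62)]
pl2=[(y,np.percentile(pl[abs(pl[:,1]-y)<.01][:,0],98)) for y in np.arange(-.18,.1,.03)]; print(np.degrees(np.polyfit(*zip(*pl2),1)[0]),pl2[0],pl2[-1])
st=r.get_state(); print(st["q"].round(2)); print(delta((.527,.0736,.19),20))
E
```

```text
vial 660 ((489.5515441894531, -46.21533203125), (62.34910202026367, 14.157215118408203), 89.97766876220703) 0.05925142924440052
(array([1865,    0,    0,   89, 1867,  131,  139,  139,  149,  189, 1117,
         11,    0,    0,    0]), array([0.04 , 0.045, 0.05 , 0.055, 0.06 , 0.065, 0.07 , 0.075, 0.08 ,
       0.085, 0.09 , 0.095, 0.1  , 0.105, 0.11 , 0.115]))
top 0.09432109691282196 1111 ((527.1505126953125, 72.8372573852539), 18.02071189880371)
skirt 2013 0.06249971429298101 ((527.1651611328125, 72.82360076904297), 33.2732048034668) [0.495319   0.03968866 0.05833165] [0.55990594 0.10219424 0.06829445]
-0.8130470202037519 (np.float64(-0.18), np.float64(0.5879468763973025)) (np.float64(0.09000000000000002), np.float64(0.5890934296747347))
[ 0.27  0.54 -0.05  1.94  0.05  0.66 -1.38]
(array([  51.5, -238.1,   41.1]), array([  0.2,  -0.2, -19.9]))
```

>>> move_arm([
  [10,-48,0,0,0,-8,0.3],
  [20,-95,0,0,0,-16,0.3],
  [30,-143,10,0,0,-24,0.3],
  [41,-190,20,0,0,-32,0.3],
  [51,-238,40,0,0,-40,0.3],
])

```text
clock: 5.08
tool_pos: [0.5289, 0.0768, 0.1843]
eef_rot: [0.938, 0.346, 0.001, 0.0]
contact_force: [0.4, -0.0, -0.6]
opening: 0.7
finger_force: 0.0
```

>>> move_arm([
  [0,0,15,0,0,-8,0.3],
  [0,0,30,0,0,-16,0.3],
  [0,0,60,0,0,-24,0.3],
  [0,0,75,0,0,-28,0.3],
  [0,0,75,0,0,-28,0.3],
])

```text
clock: 5.7
tool_pos: [0.5271, 0.0752, 0.1083]
eef_rot: [0.828, 0.561, -0.001, -0.001]
contact_force: [0.1, -0.1, -0.4]
opening: 0.698
finger_force: 0.0
```

```bash
python3 - <<'E'
from h import *
st=r.get_state(); print(st["q"].round(2),st["tool_pos"],delta((.527,.073,.066),65),st["opening"])
E
```

```text
[-0.06  0.78 -0.27  1.95  0.43  0.47 -1.03] [0.52705769 0.07517877 0.10825157] (array([-2. ,  0.9, 42.3]), array([-0.1,  0.1,  3.3])) 0.6980863994226988
```

>>> move_arm([
  [-2,1,20,0,0,0,0.4],
  [-2,1,41,0,0,0,0.4],
  [-2,1,41,0,0,0,0.8],
  [-2,1,41,0,0,0,0.8],
  [-2,1,41,0,0,0,0.8],
], newtons=15)

```text
clock: 6.32
tool_pos: [0.5287, 0.0736, 0.0695]
eef_rot: [0.828, 0.561, 0.001, 0.0]
contact_force: [-0.0, 0.9, -1.1]
opening: 0.382
finger_force: 15.0
```

```bash
python3 - <<'E'
from h import *
st=r.get_state(); print(st["q"].round(2),st["tool_pos"],st["contact_force"],st["moment"],st["opening"],st["finger_force"])
E
```

```text
[-0.09  0.85 -0.22  1.96  0.47  0.38 -1.06] [0.52867107 0.07355318 0.06953887] [-0.02893843  0.94882533 -1.05760811] [ 0.05931885  0.08921347 -0.00510499] 0.3816923694378555 14.972872724756598
```

>>> move_arm([
  [0,0,4,0,0,0,0.8],
  [0,0,8,0,0,0,0.8],
  [0,0,10,0,0,0,0.8],
  [0,0,10,0,0,0,0.8],
])

```text
clock: 6.82
tool_pos: [0.5287, 0.0737, 0.0591]
eef_rot: [0.828, 0.561, 0.001, 0.0]
contact_force: [-1.4, 1.4, 8.7]
opening: 0.379
finger_force: 15.0
```

>>> move_arm([
  [0,0,0,0,0,0,0.8],
  [0,0,0,0,0,0,0.8],
  [0,0,0,0,0,0,0.8],
])

```text
clock: 7.2
tool_pos: [0.5287, 0.0737, 0.0592]
eef_rot: [0.828, 0.561, 0.001, 0.0]
contact_force: [-1.7, 0.7, 8.7]
opening: 0.379
finger_force: 15.0
```

```bash
python3 - <<'E'
from h import *
im=[]
for n,(u,v) in (("top",(320,246)),("scene",(287,256)),("wrist",None or (280,210))):
    s=eyes.snapshot(n); f=s["frame"][...,::-1]
    np.savez(n+"1.npz",f=s["frame"],P=cloud(s))
    if n=="wrist": im.append(cv2.resize(f,(400,300))); continue
    c=f[v-25:v+25,u-33:u+33]; im.append(cv2.resize(c,(400,300),interpolation=cv2.INTER_CUBIC))
cv2.imwrite("pics/p1.png",np.vstack([np.hstack(im[:2]),np.hstack([im[2],np.zeros_like(im[2])])]))
print(r.get_state()["contact_force"])
E
```

```text
[-0.89199096  0.39188032  8.92822303]
```

View pics/p1.png

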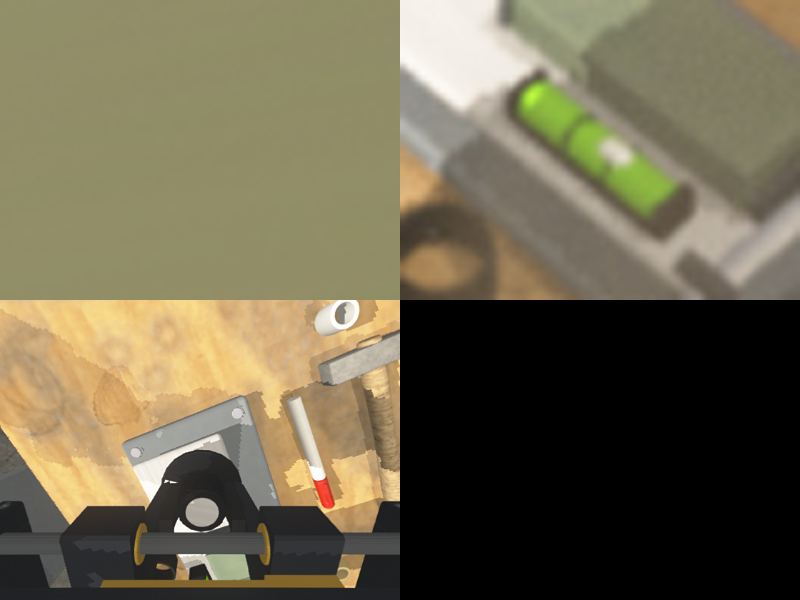

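The scene crop shows the bubble at (618,153), past the middle on the side away from the knob, as expected. The top camera is blocked by the arm. I'll measure the bubble from a colour profile along the vial.

```bash
cat >> h.py <<'E'
def bubble(verbose=True,name="scene"):
    s=eyes.snapshot(name); P=cloud(s); f=s["frame"]; hsv=cv2.cvtColor(f,cv2.COLOR_RGB2HSV).astype(int)
    near=(abs(P[...,0]-.489)<.012)&(abs(P[...,1]+.0467)<.035)&(P[...,2]>.04)
    g=near&(hsv[...,0]>28)&(hsv[...,0]<55)&(hsv[...,1]>110)
    q=P[g]; 
    T=s["world_to_cam"]; ys=np.arange(-.037,.0371,.001)
    line=np.stack([np.full_like(ys,.489),-.0467+ys,np.full_like(ys,np.percentile(q[:,2],97))],-1)
    rv,_=cv2.Rodrigues(T[:3,:3]); 
    prof=[]
    for dx in (-.003,-.0015,0,.0015):
        uv=cv2.projectPoints(line+[dx,0,0],rv,T[:3,3],s["intrinsics"],np.array(s["dist"],float))[0].reshape(-1,2).astype(np.float32)
        prof.append(cv2.remap(f,uv[None,:,0],uv[None,:,1],cv2.INTER_CUBIC)[0].astype(int))
    pr=np.mean(prof,0)
    print(name,len(q),"z",np.percentile(q[:,2],[50,97]).round(4),"y",q[:,1].min().round(4),q[:,1].max().round(4),"uv",uv[37])
    if verbose:
        for y,c in list(zip(ys,pr)): print(round(y*1000),c.round().astype(int),end="; ")
    b=pr[:,2]; w=np.clip(b-100,0,None)*(abs(ys)<.026); print("\nbubble centroid mm",(w*ys).sum()/max(w.sum(),1)*1e3,w.sum())
    return s
E
python3 -c "
from h import *
bubble()"
```

```text
scene 188 z [0.0549 0.0585] y -0.0769 -0.0144 uv [287.2748  252.65172]
-37 [96 84 68]; -36 [96 84 68]; -35 [96 84 68]; -34 [97 86 69]; -33 [100  93  68]; -32 [106 108  68]; -31 [115 132  67]; -30 [127 155  67]; -29 [136 171  66]; -28 [140 179  67]; -27 [141 181  67]; -26 [141 182  68]; -25 [141 181  68]; -24 [141 181  68]; -23 [142 182  68]; -22 [141 181  68]; -21 [140 180  67]; -20 [140 181  67]; -19 [140 182  66]; -18 [139 182  64]; -17 [140 182  66]; -16 [143 182  69]; -15 [149 184  81]; -14 [162 189 105]; -13 [182 196 137]; -12 [201 204 166]; -11 [212 208 183]; -10 [216 209 190]; -9 [215 206 189]; -8 [212 204 185]; -7 [211 204 183]; -6 [210 204 182]; -5 [208 202 179]; -4 [200 198 170]; -3 [187 192 150]; -2 [171 187 124]; -1 [156 185  96]; 0 [147 184  78]; 1 [143 185  68]; 2 [141 185  66]; 3 [140 184  65]; 4 [138 182  64]; 5 [136 178  63]; 6 [132 170  63]; 7 [126 156  63]; 8 [119 143  64]; 9 [117 141  65]; 10 [121 151  64]; 11 [130 166  64]; 12 [138 178  64]; 13 [140 183  64]; 14 [139 184  64]; 15 [139 184  63]; 16 [140 183  64]; 17 [141 185  66]; 18 [143 186  67]; 19 [143 186  67]; 20 [143 186  66]; 21 [141 186  66]; 22 [141 185  65]; 23 [141 186  64]; 24 [142 189  63]; 25 [148 198  62]; 26 [155 206  62]; 27 [158 210  63]; 28 [151 202  62]; 29 [136 177  62]; 30 [116 140  65]; 31 [104 110  71]; 32 [110 107  87]; 33 [140 131 120]; 34 [178 168 156]; 35 [210 201 188]; 36 [230 224 210]; 37 [238 234 222]; 
bubble centroid mm -7.8105544026089255 843.25
```

Bubble at about -7.6 mm, so the knob needs about 66° clockwise. The tool has to rise about 0.7 mm per 10° to follow it.

>>> move_arm([
  [0,0,-0.5,0,0,8,0.8],
  [0,0,-1.1,0,0,16,0.8],
  [0,0,-1.6,0,0,24,0.8],
  [0,0,-2.1,0,0,31,0.8],
  [0,0,-2.1,0,0,31,0.8],
], newtons=22)

```text
clock: 8.02
tool_pos: [0.5289, 0.0734, 0.0614]
eef_rot: [0.948, 0.319, 0.001, 0.0]
contact_force: [-1.2, 0.1, 8.7]
opening: 0.381
finger_force: 22.0
```

>>> move_arm([
  [0,0,-0.5,0,0,8,0.8],
  [0,0,-1.1,0,0,16,0.8],
  [0,0,-1.5,0,0,22,0.8],
  [0,0,-1.9,0,0,28,0.8],
  [0,0,-1.9,0,0,28,0.8],
])

```text
clock: 8.65
tool_pos: [0.5289, 0.073, 0.0633]
eef_rot: [0.997, 0.081, 0.001, 0.0]
contact_force: [-1.5, -1.7, 8.0]
opening: 0.382
finger_force: 22.0
```

>>> move_arm([
  [0,0,0,0,0,0,0.8],
  [0,0,0,0,0,0,0.8],
  [0,0,0,0,0,0,0.8],
  [0,0,0,0,0,0,0.8],
  [0,0,0,0,0,0,0.8],
])

```text
clock: 9.28
tool_pos: [0.5288, 0.073, 0.0633]
eef_rot: [0.997, 0.081, 0.001, 0.0]
contact_force: [-0.9, -0.2, 8.5]
opening: 0.38
finger_force: 22.0
```

```bash
python3 -c "
from h import *
bubble()
st=r.get_state();print(st['q'].round(2),st['contact_force'],st['moment'],delta((.5287,.0737,.06),0))"
```

```text
scene 192 z [0.0561 0.0594] y -0.0773 -0.0155 uv [287.28485 252.38118]
-37 [92 80 65]; -36 [91 79 65]; -35 [92 82 66]; -34 [95 86 68]; -33 [98 95 66]; -32 [105 114  65]; -31 [117 140  64]; -30 [127 160  63]; -29 [134 172  62]; -28 [138 178  64]; -27 [139 180  65]; -26 [139 181  64]; -25 [139 181  64]; -24 [139 181  65]; -23 [138 181  64]; -22 [138 181  64]; -21 [139 181  64]; -20 [138 181  64]; -19 [138 181  63]; -18 [138 181  64]; -17 [138 182  64]; -16 [140 182  64]; -15 [140 182  64]; -14 [138 181  62]; -13 [135 178  62]; -12 [131 170  61]; -11 [125 157  62]; -10 [119 144  64]; -9 [122 142  71]; -8 [140 157  90]; -7 [167 180 122]; -6 [192 199 155]; -5 [209 208 180]; -4 [216 211 192]; -3 [216 210 192]; -2 [214 207 188]; -1 [212 206 186]; 0 [212 207 186]; 1 [211 207 185]; 2 [206 203 177]; 3 [196 198 162]; 4 [180 191 138]; 5 [160 183 108]; 6 [143 173  83]; 7 [127 158  67]; 8 [116 144  61]; 9 [114 141  60]; 10 [121 152  60]; 11 [130 168  60]; 12 [136 180  61]; 13 [139 185  62]; 14 [140 187  62]; 15 [140 186  62]; 16 [140 186  61]; 17 [140 186  60]; 18 [139 187  60]; 19 [138 186  62]; 20 [138 186  60]; 21 [138 186  59]; 22 [139 187  60]; 23 [140 188  62]; 24 [142 188  62]; 25 [142 189  64]; 26 [141 187  63]; 27 [135 179  62]; 28 [125 164  60]; 29 [112 140  59]; 30 [ 99 113  60]; 31 [93 94 65]; 32 [102  96  80]; 33 [131 122 110]; 34 [170 161 148]; 35 [207 199 184]; 36 [231 224 211]; 37 [240 234 223]; 
bubble centroid mm -1.3439746908253907 869.25
[-0.22  0.85 -0.01  1.97  0.03  0.31 -1.66] [-0.5106241   0.11999364  7.71217892] [-0.1480286   0.24574835  0.05034311] (array([-0. , -0.8,  3.3]), array([ 0. , -0.1,  9.3]))
```

Both rings are now visible, with their midpoint at -0.45, and the bubble is about 0.85 mm short. That needs 7.5° more, holding height so the press deepens slightly.

>>> move_arm([
  [0,0,0,0,0,4,0.8],
  [0,0,0,0,0,7.5,0.8],
  [0,0,0,0,0,7.5,0.8],
])

```text
clock: 9.7
tool_pos: [0.5288, 0.0729, 0.0633]
eef_rot: [1.0, 0.015, 0.001, 0.0]
contact_force: [-1.6, -1.1, 8.6]
opening: 0.377
finger_force: 22.0
```

>>> move_arm([
  [0,0,0,0,0,0,0.8],
  [0,0,0,0,0,0,0.8],
  [0,0,0,0,0,0,0.8],
  [0,0,0,0,0,0,0.8],
  [0,0,0,0,0,0,0.8],
])

```text
clock: 10.32
tool_pos: [0.5288, 0.0729, 0.0633]
eef_rot: [1.0, 0.016, 0.001, 0.0]
contact_force: [-0.4, -1.2, 8.8]
opening: 0.377
finger_force: 22.0
```

```bash
python3 -c "
from h import *
s=bubble()
im=[cv2.resize(s['frame'][231:281,254:320,::-1],(400,300),interpolation=cv2.INTER_CUBIC),cv2.resize(s['frame'][130:370,130:450,::-1],(400,300))]
cv2.imwrite('pics/p2.png',np.hstack(im))
st=r.get_state();print(st['contact_force'],st['tool_pos'])"
```

```text
scene 196 z [0.0563 0.0596] y -0.0777 -0.0153 uv [287.28687 252.32637]
-37 [93 81 65]; -36 [91 80 65]; -35 [91 81 65]; -34 [92 83 64]; -33 [96 94 63]; -32 [106 116  64]; -31 [119 142  65]; -30 [130 163  64]; -29 [135 174  63]; -28 [138 178  64]; -27 [139 181  64]; -26 [138 180  63]; -25 [137 180  62]; -24 [138 180  62]; -23 [138 181  62]; -22 [138 181  62]; -21 [138 180  62]; -20 [138 180  63]; -19 [138 180  63]; -18 [139 181  64]; -17 [139 182  64]; -16 [138 182  62]; -15 [136 182  61]; -14 [136 180  61]; -13 [134 177  62]; -12 [130 168  61]; -11 [123 156  62]; -10 [118 144  62]; -9 [119 142  66]; -8 [132 154  78]; -7 [156 176 104]; -6 [182 195 138]; -5 [203 207 168]; -4 [216 214 188]; -3 [220 216 196]; -2 [220 215 197]; -1 [219 212 196]; 0 [216 210 192]; 1 [215 208 189]; 2 [212 206 185]; 3 [207 203 178]; 4 [196 197 164]; 5 [178 186 138]; 6 [156 172 110]; 7 [133 154  84]; 8 [117 138  68]; 9 [113 136  62]; 10 [119 150  60]; 11 [128 167  59]; 12 [135 179  59]; 13 [138 184  60]; 14 [138 185  60]; 15 [138 186  60]; 16 [139 187  60]; 17 [139 186  59]; 18 [139 185  60]; 19 [140 186  61]; 20 [140 187  61]; 21 [139 186  59]; 22 [138 185  58]; 23 [138 186  60]; 24 [139 186  60]; 25 [139 186  59]; 26 [137 185  58]; 27 [133 179  59]; 28 [126 165  60]; 29 [113 140  59]; 30 [100 112  60]; 31 [94 96 66]; 32 [106  99  82]; 33 [136 126 113]; 34 [174 165 151]; 35 [210 202 187]; 36 [231 224 211]; 37 [239 234 223]; 
bubble centroid mm -0.5631788079469856 943.75
[-1.0058925  -0.97459996  8.46097765] [0.52877162 0.07289731 0.06328066]
```

View pics/p2.png

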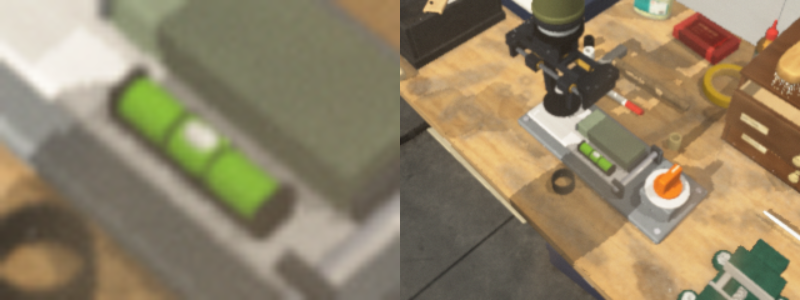

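The bubble at (200,135) sits midway between the rings, within about 0.2 mm. The press force is about 8.6 N, which puts the knob about 4 mm in. The dial is at zero and the loupe, ferrule and marker haven't been moved.

```bash
python3 -c "
from h import *
print(finish_job())"
```

```text
the job is handed in; nothing more can be done
None
```

I handed the job in with the dial back at its zero stop and the gripper still holding the knob pressed about 4 mm into its spring (judged from about 8.6 N of push); the bubble is centred to about 0.2 mm, and the loupe, ferrule and marker were left where they were.

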